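# Line up the spindle shaft's flats with its collar slot

## Task

The roughing brush goes on the yellow spindle next. Turn the yellow spindle's flat-sided steel shaft end until its two flats run straight along the slot in the yellow collar (either way round), then let go of it. Leave the blue spindle's shaft standing as it is.

Things in the scene. Friction and masses are not known exactly. Their poses are not given: they have to be found in the camera images.
- yellow_shaft (a joint): Turning angle (rad) of the yellow spindle's shaft about its vertical axis: 0 when its flats run along the slot of the yellow collar, growing anticlockwise seen from above. It starts turned anticlockwise by 0.5 to 1.4 and must be brought back clockwise. No detents or spring; light bearing friction (about 0.1 N m) holds it where it is left; stops only at -3.1 and 3.1.
- yellow_grip (a point): The yellow spindle's bare steel shaft end, standing upright: a bar with two milled flats, 43.5 mm long (its own x axis, along the flats), 20 mm thick across the flats (y), standing 43 mm clear above the hub and collar. This point is at its centre on the turning axis, 86.5 mm above the bench: the shaft's top is at 108 mm, the steel hub under it at 65 mm. The point's axes turn with the shaft.
- yellow_slot (a point): Fixed point on the turning axis at the top face of the yellow collar, 64 mm above the bench. The collar is a 124 x 102 mm yellow plate, 14 mm thick, with a straight black-floored slot, 22 mm wide, right across it through the shaft bore; the slot runs along this point's x axis. It sits on a green block on a 170 x 150 mm green foot, bolted down.
- blue_end (a point): Bystander: a second spindle of the same build with a blue collar, never nearer than 240 mm axis to axis. This point lies on its steel shaft end, 86.5 mm above the bench and 20 mm from its turning axis along its flats (+x of the point's axes, which turn with that shaft). Leave it as it stands.
Things that resemble listed ones, but are neither listed nor needed, are in the scene too. What is shaped like the part that bears yellow_shaft but orange or red is not meant.

How it is judged:
At the end, for the whole second after the job is handed in: The yellow spindle's shaft is at rest with its flats within 0.19 rad (11 degrees) of the slot in the yellow collar, either way round, and the blue spindle's shaft end is within 6 mm of where it stood (angle between the x axis of yellow_grip and the x axis of yellow_slot, either way round below 0.19 rad and velocity of joint yellow_shaft between -0.05 and 0.05 rad/s and distance of blue_end from where it was at the start of the episode below 0.006 m); the robot touches nothing.
It fails at once if the blue spindle's shaft is turned (its end moves more than 6 mm) (distance of blue_end from where it was at the start of the episode above 0.006 m).
It also fails if it takes over 32 s, if anything falls off the work surface, if the arm or the gripper's body presses on something with over 40 N, if the wrist force passes 120 N, or if a joint passes its speed limit or range.

## Robot

A 6-joint arm with a two-finger parallel gripper is mounted at the origin on the work surface. World frame = base frame: x ahead of the robot, y to its left, z up, the work surface at z = 0. Lengths are in m, angles in rad, forces in N, time in s.
With the tool pointing down it reaches from about 0.25 to 0.775 m from the base axis. Payload 8.9 kg.
Tool frame: the origin (TCP) lies between the finger pads; the fingertips stand 17 mm ahead of it and the grasp point (between the pads) lies 2 mm behind it (arm.tips_ahead is the distance from the TCP to the fingertips, in m); z points along the fingers, y is the direction in which the jaws open and shut (so a half turn about z gives the same grasp; the last joint's range is limited). The gripper opens to 85 mm and grips with 20 to 120 N. Pads are 22 mm wide; open, the fingers measure 114 mm over their backs; the gripper's body (76 mm by 85 mm) begins 54 mm behind the grasp point. The pads swing forward as they close: fully open they stand 13 mm farther back than shut.
Start: joints at [1.187, 0.291, -0.153, 1.127, 0, 1.431], TCP at [0.127, 0.509, 0.248] pointing down, gripper open.
Joint ranges: [-2.52, 2.52], [-0.91, 1.74], [-1.3, 1.37], [-1.96, 2.02], [-1.52, 1.47], [-3.14, 3.14]. Speed limits (rad/s): [2.22, 2.22, 2.79, 3.14, 3.14, 3.14].

## Interface

Orientations are given as a rotation vector (axis times angle).
In Python, from plant import arm, cams gives the robot as it stands.
- The arm moves only by the tool jog_arm, never from a script. Its argument "deltas" is text: rows parted by semicolons, each of 7 numbers parted by spaces: the turn, a rotation vector about the tool's x, y, z in degrees, then the shift along the tool's x, y, z in m, then the opening, from 0 (shut) to 1 (fully open). In form: ax ay az tx ty tz hand; .... A call has 1 to 8 rows; each row shifts and turns the pose as measured when the row begins, along the tool's axes as they then stand; what a row does not reach is not made up. A row lasts 1/8 s, in which the tool goes at most 62.5 mm and 10.7 degrees, less where a joint would pass 70% of its speed; a pose out of reach is approached as far as the arm can. A call is refused whole if a number of a shift passes 0.0625 or a number of a turn 10.7, either way. A call with a gripper value outside its range is refused whole. The fingers move at their own pace and stop on an object; the grip force is fixed at half the most. Time passes only in rows, so rows that do not move let the fingers close. It gives the time, the measured TCP pose, the force and the opening at its end, in the units of the state.
- arm.get_state(): the state, without advancing time (a new reading comes with each control period).
- cams.get_image(name): name is "scene" or "top"; returns the picture (480x640x3 uint8, red, green, blue); there is no depth.
- cams.get_calibration(name): a dict with "fx", "fy", "cx", "cy" (pixels), "k1" (the pictures are not rectified: a ray, as slopes to the right and down, at radius r is drawn at 1 + k1 r^2 times it, then the intrinsics apply), "xyz" and "attitude" of the camera in the world. Camera axes: x right, y up, looking along -z (the intrinsics and any distortion apply to the point x, -y, -z); pixel columns grow to the right and rows downward; lengths in m; the calibration is good to about 2 mm. A picture is of the moment at which its call begins. get_calibration takes no time and is no camera call.
- arm.job_done(): hands the job in, once; it reports no verdict.
The state is a dict: "t": time; "joints": joint angles; "qvel": joint speeds; "tau": joint torques, N m; "position": TCP position; "eef_rot": TCP orientation; "contact_force": force on the tool from outside, world axes, zero at the start; "wrist_torque": the same for the moment, N m; "finger_gap": finger opening in m.
Only numpy, scipy, OpenCV 4.12 (cv2) and the standard library are available. Lean on these libraries where they do the work, as an engineer would, in place of code of your own. Each camera call takes 0.05 s, during which the arm holds its last target. There are 200 camera calls.

## Working session

There is one attempt and no reset: what is moved stays moved. The work goes in short steps, Python scripts to look and compute and a tool call to move; the robot and the scene stay as the last step left them, time stands still between calls to the robot, and variables do not carry over. Pictures are saved under pics/ and viewed, about 8 in all and at most 12, crops included, and the job is handed in when it is done.

Besides the shell and the picture viewer there is one more tool, called after "Call:" as name(argument=value, ...), one argument or row to a line, values as JSON. jog_arm: Moves the arm, as the interface text tells. Its arguments: {"type":"object","properties":{"deltas":{"type":"string"}},"required":["deltas"]}

```bash
mkdir -p pics
python3 - <<'E'
from plant import arm,cams
import cv2
for n in("top","scene"):
    cv2.imwrite(f"pics/{n}0.png",cams.get_image(n)[:,:,::-1]); print(n,cams.get_calibration(n))
s=arm.get_state(); print(s, arm.tips_ahead)
E
```

```text
top {'fx': 473.9338245825785, 'fy': 473.9338245825785, 'cx': 313.204634364463, 'cy': 243.29801793382788, 'k1': -0.0816146841216473, 'xyz': array([0.48475098, 0.01423091, 0.85202129]), 'attitude': array([ 0.04049681, -0.06464024, -1.58462389])}
scene {'fx': 482.0587563947177, 'fy': 482.0587563947177, 'cx': 317.15065712250566, 'cy': 237.6653377771266, 'k1': -0.11412918749838959, 'xyz': array([1.09270092, 0.50150588, 0.66890509]), 'attitude': array([0.44672535, 1.04758086, 2.1380062 ])}
{'t': 0.1, 'joints': array([ 1.18670248e+00,  2.91256357e-01, -1.54020016e-01,  1.12667600e+00,
       -2.31158830e-05,  1.43147970e+00]), 'qvel': array([ 0.00019627, -0.00030689,  0.00304333,  0.00042693,  0.0008593 ,
        0.00213001]), 'tau': array([ 1.39252006e-03, -5.37976134e+01,  3.31919575e+01,  9.27947840e-03,
       -1.71861784e-04,  1.79921443e-05]), 'position': array([0.12710789, 0.50901989, 0.24778438]), 'eef_rot': array([-3.83502119e-01, -3.11781790e+00,  1.76331498e-03]), 'contact_force': array([0.13299518, 0.70623928, 0.0208459 ]), 'wrist_torque': array([-0.00493129,  0.03956457, -0.00590437]), 'finger_gap': 0.0854370232232516} 0.017
```

View pics/top0.png

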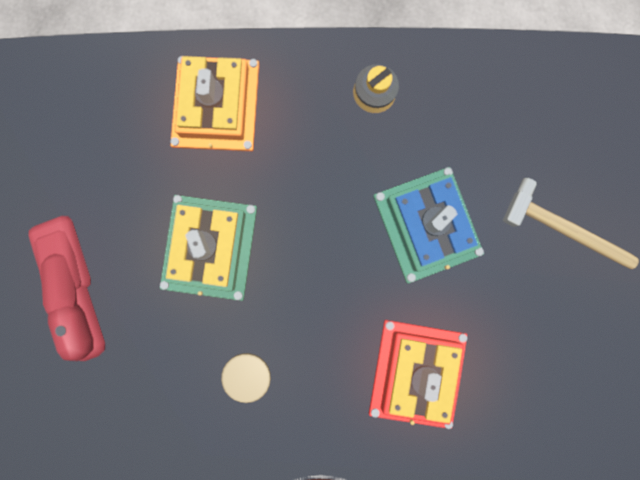

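View pics/scene0.png

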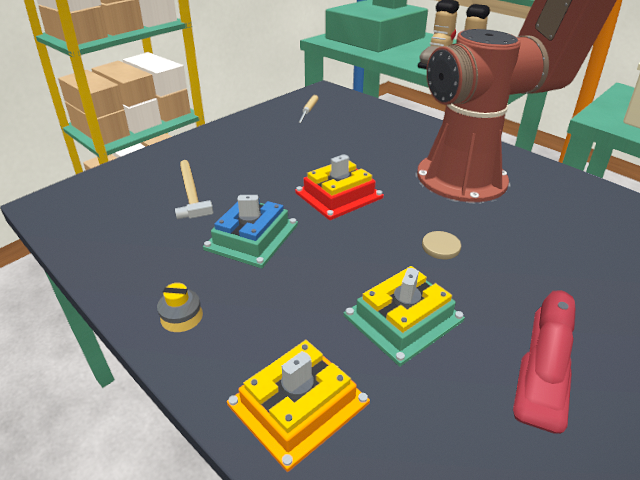

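The target is the yellow collar on the green foot, at about (201,245) in the top view and (408,297) in the scene view. The orange, red and blue look-alikes are well away from it. I'll enlarge the target.

```bash
cat > h.py <<'E'
import numpy as np, cv2
from scipy.spatial.transform import Rotation as R
from plant import cams
def to_world(name,px,z):
    c=cams.get_calibration(name); px=np.atleast_2d(np.array(px,float))
    d=(px-[c['cx'],c['cy']])/[c['fx'],c['fy']]
    u=d.copy()
    for _ in range(20): u=d/(1+c['k1']*(u**2).sum(1,keepdims=True))
    ray=R.from_rotvec(c['attitude']).apply(np.c_[u[:,0],-u[:,1],-np.ones(len(u))])
    return c['xyz']+ray*((z-c['xyz'][2])/ray[:,2])[:,None]
def crop(img,x,y,w,h,s,f):
    cv2.imwrite(f,cv2.resize(img[y:y+h,x:x+w,::-1],None,fx=s,fy=s,interpolation=cv2.INTER_CUBIC))
E
python3 - <<'E'
import cv2; from h import crop
crop(cv2.imread("pics/top0.png")[:,:,::-1],155,190,110,115,5,"pics/c0.png")
E
```

```text
(no output)
```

View pics/c0.png

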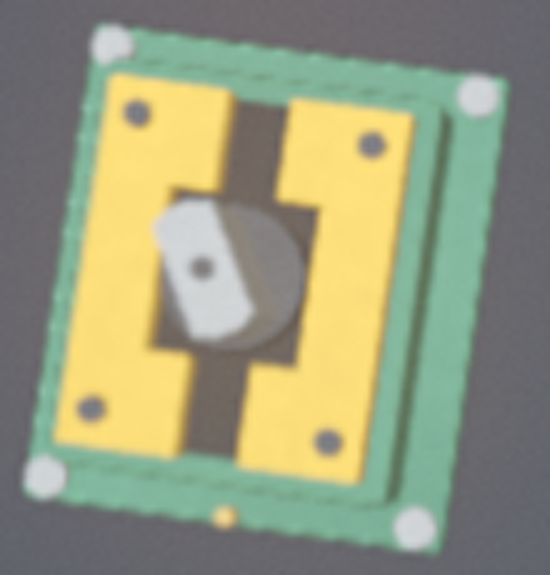

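Run:
```python
from h import *
f=lambda pts,z: to_world("top",np.array(pts)/5+[155,190]-0.4,z)
c=f([(203,268)],.108); k=f([(107,73),(413,112),(360,484),(53,442)],.064)
sl=f([(232,97),(180,455),(290,100),(237,460)],.064)
fl=f([(215,202),(256,298),(155,225),(192,335)],.108)
a=lambda p,q: np.degrees(np.arctan2(*(q-p)[1::-1]))%180
print("axis",c,"collar centre",k.mean(0), [np.linalg.norm(k[i]-k[i-1]) for i in range(4)])
print("slot",a(sl[0],sl[1]),a(sl[2],sl[3]),a(k[1],k[2]),a(k[0],k[3]))
print("flats",a(fl[0],fl[1]),a(fl[2],fl[3]))
from plant import arm
s=arm.get_state(); print(R.from_rotvec(s['eef_rot']).as_matrix())
print("neighbours",to_world("top",[(207,80),(70,330),(246,378)],.05))
```

```text
axis [[0.53720623 0.18839277 0.108     ]] collar centre [0.53722559 0.1887644  0.064     ] [np.float64(0.12480231769491529), np.float64(0.10429677719642494), np.float64(0.12521114942098857), np.float64(0.1037628340929183)]
slot 171.76503371926796 171.57094516367601 171.65079344805605 171.8956922402488
flats 23.110225063604474 18.7225376038393
[[-9.70191312e-01  2.42339944e-01 -4.11759538e-04]
 [ 2.42340255e-01  9.70190720e-01 -1.08047302e-03]
 [ 1.37643511e-04 -1.14805145e-03 -9.99999332e-01]]
neighbours [[0.82827013 0.18369017 0.05      ]
 [0.39591892 0.41861231 0.05      ]
 [0.31381284 0.11746984 0.05      ]]
```

Call:
jog_arm(
  deltas="0 0 0 -0.055 -0.0245 0.005 1; 0 0 0 -0.055 -0.0245 0.005 1; 0 0 0 -0.055 -0.0245 0.005 1; 0 0 0 -0.055 -0.0245 0.005 1; 0 0 0 -0.055 -0.0245 0.005 1; 0 0 0 -0.055 -0.0245 0.005 1; 0 0 0 -0.055 -0.0245 0.005 1; 0 0 -5 -0.03 -0.015 0.005 1",
)

```text
t: 1.1
position: [0.4936, 0.221, 0.2049]
eef_rot: [-0.234, -3.132, 0.001]
contact_force: [0.2, 1.0, 0.2]
finger_gap: 0.0852
```

Call:
jog_arm(
  deltas="0 0 -10 0 0 0 1; 0 0 -10 0 0 0 1; 0 0 -10 0 0 0 1; 0 0 0 0 0 0 1",
)

```text
t: 1.6
position: [0.495, 0.2177, 0.2025]
eef_rot: [0.599, -3.079, 0.002]
contact_force: [-0.7, 0.6, 0.1]
finger_gap: 0.0854
```

```bash
cat >> h.py <<'E'
def delta(target,yaw):
    "tool-frame shift and z-turn (deg) to bring TCP to target with jaw axis at yaw (deg, mod 180)"
    from plant import arm
    s=arm.get_state(); M=R.from_rotvec(s['eef_rot']).as_matrix()
    y=np.degrees(np.arctan2(M[1,1],M[0,1]))
    print("t",s['t'],"pos",s['position'],"yaw",y,"tilt",M[:2,2],"gap",s['finger_gap'],"j",s['joints'].round(3),"F",s['contact_force'])
    print("shift",(M.T@(np.array(target)-s['position'])).round(4),"turn z",-((yaw-y+90)%180-90))
E
python3 -c "
from h import *
delta((.537,.188,.15),111)"
```

```text
t 1.6 pos [0.49495811 0.2176971  0.20248984] yaw 112.01142899724877 tilt [-0.00499036 -0.00195742] gap 0.08542708561367529 j [ 2.790e-01  3.540e-01 -1.870e-01  1.035e+00 -1.000e-03 -1.050e-01] F [-0.67112313  0.59333815  0.09618404]
shift [-0.0281 -0.0433  0.0523] turn z 1.0114289972487711
```

Call:
jog_arm(
  deltas="0 0 1 -0.028 -0.043 0.02 1; 0 0 0 0 0 0.015 1; 0 0 0 0 0 0.015 1; 0 0 0 0 0 0 1",
)

```text
t: 2.1
position: [0.5367, 0.1885, 0.1504]
eef_rot: [0.553, -3.086, 0.001]
contact_force: [0.8, 0.6, 0.0]
finger_gap: 0.0857
```

```bash
python3 -c "
from h import *
delta((.537,.188,.092),111)
crop(cams.get_image('scene'),340,190,160,150,5,'pics/s1.png')
crop(cams.get_image('top'),140,170,140,130,4,'pics/t1.png')
a=cv2.imread('pics/s1.png');b=cv2.imread('pics/t1.png')
cv2.imwrite('pics/st1.png',np.hstack([cv2.resize(a,(400,375)),cv2.resize(b,(400,375))]))"
```

```text
t 2.1 pos [0.53670995 0.18845124 0.15036763] yaw 110.30344303181796 tilt [-0.00582907 -0.00169039] gap 0.08566652737545684 j [ 0.209  0.448 -0.187  0.942 -0.    -0.145] F [0.8294598  0.55790746 0.01605403]
shift [-0.0005 -0.0005  0.0584] turn z -0.6965569681820369
```

View pics/st1.png

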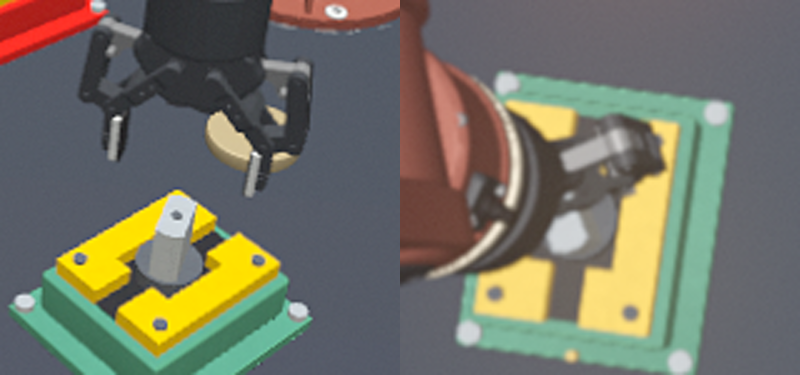

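The open fingers straddle the shaft across its flats: in the scene crop the shaft is at about (172,225) and the fingers are at (115,140) and (250,180). I'll go down and close.

Call:
jog_arm(
  deltas="0 0 0 0 0 0.02 1; 0 0 0 0 0 0.02 1; 0 0 0 0 0 0.018 1; 0 0 0 0 0 0 1; 0 0 0 0 0 0 0.5; 0 0 0 0 0 0 0.3; 0 0 0 0 0 0 0; 0 0 0 0 0 0 0",
)

```text
t: 3.2
position: [0.5403, 0.191, 0.0995]
eef_rot: [-0.555, 3.085, -0.002]
contact_force: [1.9, -2.9, -5.1]
finger_gap: 0.019
```

Call:
jog_arm(
  deltas="0 0 0 0 0 0 0; 0 0 0 0 0 0 0; 0 0 0 0 0 0 0; 0 0 0 0 0 0 0",
)

```text
t: 3.7
position: [0.5403, 0.191, 0.0995]
eef_rot: [-0.555, 3.085, -0.001]
contact_force: [-1.0, -0.9, -0.7]
finger_gap: 0.0194
```

```bash
python3 -c "
from h import *
delta((.537,.188,.092),81.7)"
```

```text
t 3.7 pos [0.54028899 0.19102078 0.09946026] yaw 110.39212177524162 tilt [0.00667098 0.00035305] gap 0.01941061404568225 j [ 0.213  0.498 -0.255  0.811 -0.001 -0.143] F [-0.9939926  -0.90531436 -0.74443279]
shift [ 0.0042 -0.0017  0.0074] turn z 28.692121775241617
```

Call:
jog_arm(
  deltas="0 0 4 0 0 0 0; 0 0 4 0 0 0 0; 0 0 4 0 0 0 0",
)

```text
t: 4.08
position: [0.5404, 0.1905, 0.0995]
eef_rot: [-0.22, 3.127, -0.002]
contact_force: [0.7, -1.6, 0.4]
finger_gap: 0.0187
```

```bash
python3 -c "
from h import *
delta((.537,.188,.0995),81.7)"
```

```text
t 4.075 pos [0.540426   0.19047389 0.09946708] yaw 98.03975731656195 tilt [ 0.00689988 -0.00089667] gap 0.018661568092290814 j [ 0.213  0.498 -0.255  0.811 -0.002  0.072] F [ 0.73414768 -1.60657144  0.39050173]
shift [ 0.0037 -0.002  -0.0001] turn z 16.339757316561943
```

Forces stay small, so I'll turn the rest of the way.

Call:
jog_arm(
  deltas="0 0 4 0 0 0 0; 0 0 4 0 0 0 0; 0 0 4 0 0 0 0; 0 0 4 0 0 0 0; 0 0 0 0 0 0 0; 0 0 0 0 0 0 0",
)

```text
t: 4.82
position: [0.5404, 0.1897, 0.0995]
eef_rot: [0.23, 3.126, -0.003]
contact_force: [0.6, -1.3, 0.2]
finger_gap: 0.019
```

```bash
python3 -c "
from h import *
delta((.537,.188,.0995),81.7)"
```

```text
t 4.825 pos [0.54044677 0.18968471 0.09948684] yaw 81.5673847097223 tilt [ 0.00689949 -0.00257063] gap 0.01902502768646176 j [ 0.212  0.498 -0.255  0.812 -0.004  0.359] F [ 0.6456866  -1.25440409  0.24983075]
shift [ 0.0032 -0.0022 -0.    ] turn z -0.13261529027769825
```

Jaw yaw is 81.6°, so I'll open, rise and back off toward the base for a clear look.

Call:
jog_arm(
  deltas="0 0 0 0 0 0 0.3; 0 0 0 0 0 0 0.6; 0 0 0 0 0 0 1; 0 0 0 0 0 0 1; 0 0 0 0 0 0 1; 0 0 0 0 0 -0.03 1; 0 0 0 0 0 -0.05 1; 0 0 0 0 0 -0.05 1",
)

```text
t: 5.82
position: [0.537, 0.1898, 0.2289]
eef_rot: [-0.227, -3.132, 0.006]
contact_force: [1.0, 0.5, 0.3]
finger_gap: 0.0855
```

Call:
jog_arm(
  deltas="0 0 0 0.05 0 -0.02 1; 0 0 0 0.05 0 0 1; 0 0 0 0.05 0 0 1; 0 0 0 0.05 0 0 1; 0 0 0 0 0 0 1",
)

```text
t: 6.45
position: [0.3363, 0.2197, 0.253]
eef_rot: [0.228, 3.125, 0.001]
contact_force: [2.1, 0.0, 0.4]
finger_gap: 0.0855
```

```bash
python3 -c "
from h import *
delta((.537,.188,.0995),81.7)
crop(cams.get_image('top'),155,190,110,115,5,'pics/c2.png')
cv2.imwrite('pics/s2.png',cams.get_image('scene')[:,:,::-1])"
```

```text
t 6.45 pos [0.33633004 0.21972573 0.2530229 ] yaw 81.66225660582485 tilt [ 0.00875221 -0.00012005] gap 0.0854666666112364 j [ 0.399  0.046 -0.442  1.075 -0.004  0.544] F [2.10042343 0.01932654 0.37310604]
shift [-0.2018 -0.0025  0.1553] turn z -0.037743394175151934
```

View pics/c2.png

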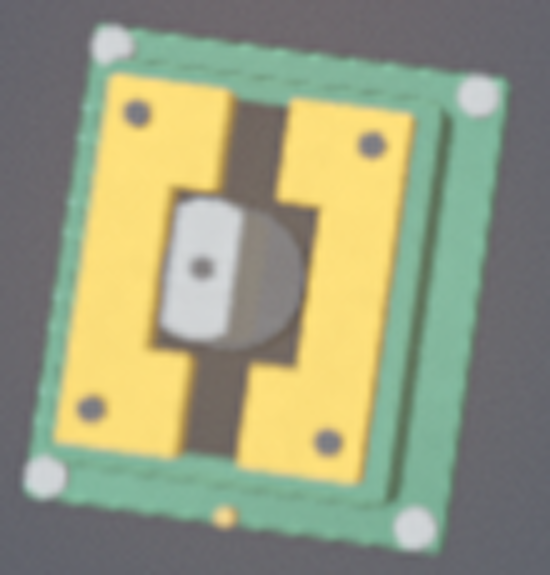

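View pics/s2.png

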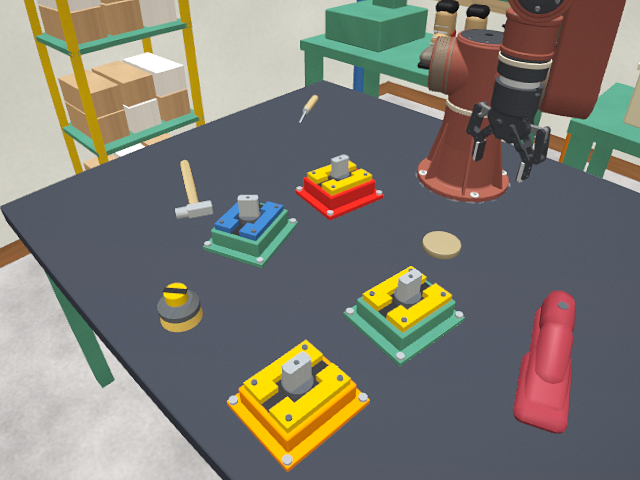

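In the crop the right flat edge runs (243,210)→(229,335), about 6.4° off the image vertical. The slot edge is about 8.2° off, so they agree to about 2°. The blue shaft looks unchanged and the arm is clear of everything.

```bash
python3 -c "
from plant import arm
print(arm.job_done())"
```

```text
the job is handed in; nothing more can be done
None
```

The yellow spindle's shaft is now lined up with the slot in its collar, and the job is handed in, at about 6.5 s of the 32 s allowed.

- **What I did:** I gripped the shaft end across its flats, turned it about 29° clockwise, then let go and backed the arm clear.
- **Alignment:** in the last top view the flats run within about 2° of the slot, against the 11° allowed. The jaw angle when I let go put them within about 0.2° of my measured slot direction.
- **Start angle:** I measured about 0.51 rad, just inside the stated range. My two edge readings differed by about 4°, but gripping squared the jaws to the flats and the last view confirmed the result.
- **Blue spindle:** it looks unchanged in the scene view and the arm never went near it. I judged this by eye and did not measure it.
- **Forces and contact:** the contact forces shown after each move stayed below about 7 N. The gripper was open and clear of everything at the end.

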